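# Refit a fan wheel with its set screw on the shaft flat, and hold it for tightening

## Robot

A 7-joint arm with a two-finger parallel gripper is mounted at the origin on the work surface. World frame = base frame: x ahead of the robot, y to its left, z up, the work surface at z = 0. Lengths are in m, angles in rad, forces in N, time in s.
With the tool pointing down it reaches from about 0.35 to 0.9 m from the base axis. Payload 7.2 kg.
Tool frame: the origin (TCP) lies at the very end of the fingers, on their centre line; the grasp point (between the pads) lies 19 mm behind it; z points along the fingers, y is the direction in which the jaws open and shut (so a half turn about z gives the same grasp; the last joint's range is limited). The gripper opens to 88 mm and grips with 3 to 60 N. Pads are 20 mm wide; open, the fingers measure 115 mm over their backs; the gripper's body (75 mm by 178 mm) begins 61 mm behind the grasp point.
Start: joints at [1.242, 0.411, -0.013, 1.596, 0.006, 1.134, -0.082], TCP at [0.161, -0.604, 0.223] pointing down, gripper open.
Joint ranges: [-2.95, 2.95], [-0.29, 1.99], [-1.47, 1.44], [0.14, 2.54], [-1.03, 4.17], [0.13, 1.85], [-2.86, 2.86]. Speed limits (rad/s): [2.39, 2.39, 3.01, 3.01, 3.14, 3.14, 3.14].

## Interface

Orientations are given as a 3x3 rotation matrix whose columns are the frame's x, y, z axes.
In Python, from cell import robot, eyes, sign_off, spot_in, cut_out gives the robot as it stands. The module is installed in compiled form; this text tells all that it offers.
- The arm moves only by the tool drive_tool, never from a script. Its arguments are lists of equal length, an entry for each row: "delta_pos": the shift along the world's x, y, z in mm, a list of three; "rot": the turn, a rotation vector about the world's x, y, z in rad, a list of three; "hand": the finger opening in mm, from 0 to 87.8. A call has 1 to 20 rows; each row shifts and turns the commanded pose from where the row before left it; what a row does not reach is not made up. A row lasts 1/12 s, in which the tool goes at most 41.7 mm and 7.16 degrees, less where a joint would pass 70% of its speed; a pose out of reach is approached as far as the arm can. A call with a gripper value outside its range is refused whole. The fingers move at their own pace and stop on an object; the grip force is fixed at half the most. Time passes only in rows, so rows that do not move let the fingers close. It gives the time, the measured TCP pose, the force and the opening at its end, in the units of the state.
- robot.state(): the state, without advancing time (a new reading comes with each control period).
- eyes.get_image(name): name is "side" or "top"; returns the picture (400x640x3 uint8, blue, green, red); there is no depth.
- eyes.get_calibration(name): a dict with "vertical_fov" (degrees; the focal length in pixels is half the picture's height over the tangent of half this angle, whatever the lens; pixels are square), "cx", "cy" (the principal point, pixels), "extrinsics" (4x4, takes a point from camera to world coordinates). Camera axes: x right, y up, looking along -z (the intrinsics and any distortion apply to the point x, -y, -z); pixel columns grow to the right and rows downward; lengths in m; the calibration is good to about 2 mm. A picture is of the moment at which its call begins. get_calibration takes no time and is no camera call.
- sign_off(): hands the job in, once; it reports no verdict.
Trained networks look in the newest picture that a camera, given by its name, has taken for a name from the list of things; names that differ only in an ending like _2 or _b are one class to them, and where a whole thing is asked for, a point or a joint stands for the part that bears it (a point fixed in the world has none). Each returns a list of dicts, best first, with "p" (0 to 1); they miss things now and then, are a little off and sometimes report something else, mostly with a low value. They report only what shows in the picture. A call takes as long as a camera call. They do not tell look-alikes from the thing itself.
- spot_in(camera, target): "at" ([x, y, z] in m, in the coordinates of the camera as it stood for that picture, good to about 4 mm: the middle of the surface that is visible of it).
- cut_out(camera, target): "region" (400x640 bool, what is visible of it).
The state is a dict: "clock": time; "joints": joint angles; "qvel": joint speeds; "joint_efforts": joint torques, N m; "tcp_pos": TCP position; "orientation": TCP orientation; "force": force on the tool from outside, world axes, zero at the start; "wrist_torque": the same for the moment, N m; "gripper_width": finger opening in m.
Only numpy, scipy, OpenCV 4.12 (cv2) and the standard library are available. Lean on these libraries where they do the work, as an engineer would, in place of code of your own. Each camera call takes 0.05 s, during which the arm holds its last target.

## Task

The desk fan is tilted to face straight up so its wheel can go back on. First pinch the bare motor shaft and turn it, feeling for the milled flat, until the flat faces the fan's carrying handle; then pick up the fan wheel by its hub, line its set screw up with the flat and lower it over the shaft until the hub's top is flush with the end of the shaft. Finish while still holding the hub there in the gripper, clear of the motor nose below, so the screw can be tightened from the handle side; leave the mug, the jar and the screwdriver where they are.

Things in the scene. Friction and masses are not known exactly. Their poses are not given: they have to be found in the camera images.
- fan: Fixed desk fan on a U-shaped tube stand, head facing straight up, front guard off. Origin on the shaft axis at bench height; z up, x towards the carrying handle. Bowl-shaped wire rear guard: rim of radius 140 mm, 160 mm above the bench, 43 mm deep. The stand's pivot knobs are its widest points, 173 mm from the axis along -y and +y. Only the shaft reaches above 177 mm.
- fan_handle (a point): Middle of the carrying handle's black sleeve (60 mm long, 17 mm thick), outside the guard rim, 180 mm from the shaft axis along the fan's x, 160 mm above the bench.
- motor_nose (a point): Centre of the flat top of the motor nose (radius 20 mm, widening to 30 mm 11 mm lower) in the middle of the bowl, 127 mm above the bench; the shaft stands 58 mm out of it.
- shaft_end (a point): Centre of the motor shaft's upper end, 185 mm above the bench. Axes turn with the shaft: z up, x outward from the flat. Steel, 14 mm in diameter; one side is milled flat, 3.5 mm deep, over the last 50 mm: 10.5 mm thick across the flat, 14 mm across the round (pinched t degrees off the flat's normal: 7 + 7 cos(60 - t) mm, t up to 60). The last 3 mm are bevelled to 72 %.
- shaft (a joint): Angle of the motor shaft, rad, counter-clockwise seen from above, no end stops. 0 or 6.283: the flat faces the carrying handle; 3.14: away from it. Starts between 0.8 and 5.48. Light friction (0.03 N m) keeps it where it is left.
- wheel: Loose fan wheel, 216 mm across, about 0.22 kg, lying hub upward. Origin: centre of the hub's underside, 10 mm above the bench as it lies; z up the bore, x towards the set screw. Spider disc 92 mm across, 4 to 8 mm above the origin. Four pitched blades 45 degrees either side of +x and -x, from 36 mm radius outward, -10 to 22 mm high (up to 17 mm high inside 50 mm radius).
- hub_face (a point): Centre of the top of the hub, 42 mm above the wheel's origin. Hub: aluminium tube, 32 mm outside, 42 mm tall, bore 15.2 mm right through. It slides freely on the shaft: let go when flush, the wheel drops 16 mm onto the motor nose.
- set_screw (a point): Centre of the screw's 8 mm square head, which sticks 6 mm out of the hub; 19 mm from the wheel's axis along its x, 28 mm above its origin. Its 6 mm shank pokes into the bore to 4.1 mm from the axis: it passes down along the shaft's flat (about 0.3 rad of play) but not past the round.
- mug: White ceramic mug, 76 mm in diameter, 88 mm tall, with a handle; origin at the centre of its underside. Bystander.
- jar: Glass jar with a steel cap, 64 mm in diameter, 85 mm tall; origin at the centre of its underside. Bystander.
- screwdriver: Screwdriver with a wooden handle, 200 mm long, 26 mm thick, lying along its own x; origin below its middle. Bystander.
There are look-alikes about, which are no part of the job. Leave any black or pink look-alike of the wheel alone.

How it is judged:
By the outcome, as a careful person would: the job done as asked, in the order asked, and still so for the second after the job is handed in, while the arm keeps its last pose, push and grip.
It also fails if it takes over 67 s, if anything falls off the work surface, if the arm or the gripper's body presses on something with over 40 N, if the wrist force passes 120 N, or if a joint passes its speed limit or range.

## Working session

There is one attempt and no reset: what is moved stays moved. The work goes in short steps, Python scripts to look and compute and a tool call to move; the robot and the scene stay as the last step left them, time stands still between calls to the robot, and variables do not carry over. Pictures are saved under pics/ and viewed, and the job is handed in when it is done.

Besides the shell and the picture viewer there is one more tool, called after "Request:" by a JSON object that holds its "method" and its "body", one argument or row to a line. drive_tool: Moves the arm, as the interface text tells. Its arguments: {"type":"object","properties":{"delta_pos":{"type":"array","items":{"type":"array","items":{"type":"number"}}},"rot":{"type":"array","items":{"type":"array","items":{"type":"number"}}},"hand":{"type":"array","items":{"type":"number"}}},"required":["delta_pos","rot","hand"]}

```bash
mkdir -p pics; ls; cat > h.py <<'E'
import numpy as np, cv2
from cell import robot, eyes, sign_off, spot_in, cut_out
def K(n):
    c=eyes.get_calibration(n); f=200/np.tan(np.radians(c['vertical_fov'])/2); return c,f
def toworld(n,p):
    c,f=K(n); return (np.array(c['extrinsics'])@np.r_[p,1])[:3]
def ray(n,u,v,z):
    c,f=K(n); T=np.array(c['extrinsics']); d=T[:3,:3]@np.array([(u-c['cx'])/f,-(v-c['cy'])/f,-1.]); o=T[:3,3]; return o+d*(z-o[2])/d[2]
def proj(n,P):
    c,f=K(n); T=np.linalg.inv(np.array(c['extrinsics'])); p=T[:3,:3]@np.array(P)+T[:3,3]; return np.array([c['cx']+f*p[0]/-p[2], c['cy']+f*p[1]/p[2]])
E
python3 - <<'E'
from h import *
for n in ['side','top']:
    im=eyes.get_image(n); cv2.imwrite(f'pics/{n}0.png',im); print(n,eyes.get_calibration(n))
for n in ['side','top']:
    for t in ['wheel','fan','hub_face','set_screw','shaft_end','fan_handle','motor_nose']:
        for d in spot_in(n,t)[:4]: 
            w=toworld(n,d['at']);print(n,t,round(d['p'],2),w.round(3),proj(n,w).round())
print(robot.state())
E
```

```text
pics
side {'vertical_fov': 52.702155720956966, 'cx': 320.8812009076454, 'cy': 205.8148411056177, 'extrinsics': array([[-0.99921571,  0.02326718, -0.03204061,  0.47311373],
       [-0.03925522, -0.68821715,  0.72444198,  1.05077758],
       [-0.00519517,  0.72513157,  0.68859075,  1.1160644 ],
       [ 0.        ,  0.        ,  0.        ,  1.        ]])}
top {'vertical_fov': 49.52458433519245, 'cx': 320.2106330166089, 'cy': 201.11563353897705, 'extrinsics': array([[ 1.90399929e-02,  9.92709444e-01, -1.19018644e-01,
         3.64489468e-01],
       [-9.99737454e-01,  2.04208230e-02,  1.03929078e-02,
        -9.72977673e-04],
       [ 1.27475963e-02,  1.18789515e-01,  9.92837625e-01,
         1.43507896e+00],
       [ 0.00000000e+00,  0.00000000e+00,  0.00000000e+00,
         1.00000000e+00]])}
side wheel 0.95 [0.779 0.145 0.019] [246. 253.]
side wheel 0.88 [0.248 0.273 0.018] [401. 288.]
side wheel 0.76 [0.694 0.465 0.022] [255. 337.]
side wheel 0.73 [0.53  0.221 0.019] [315. 272.]
side fan 0.63 [ 0.503 -0.194  0.121] [327. 171.]
side hub_face 0.97 [0.692 0.465 0.02 ] [256. 337.]
side
[... 1332 characters left out ...]
92, -0.08217753]), 'qvel': array([-0.00040842, -0.00162292, -0.00016327,  0.00036771,  0.00116751,
       -0.00033477, -0.0012932 ]), 'joint_efforts': array([ 2.02848878e-04, -5.87660873e+01,  6.40733633e-01, -2.91366434e+01,
       -5.37068769e-02,  1.04819899e-02, -1.58703781e-06]), 'tcp_pos': array([ 0.16113729, -0.60386957,  0.22267871]), 'orientation': array([[ 9.66183218e-01,  2.57856527e-01,  2.97909909e-05],
       [ 2.57856528e-01, -9.66183217e-01, -5.28346917e-05],
       [ 1.51597853e-05,  5.87297939e-05, -9.99999998e-01]]), 'force': array([-0.13422517, -0.22602728, -0.08185884]), 'wrist_torque': array([ 0.0520866 , -0.00190591, -0.01163468]), 'gripper_width': 0.08771618820831292}
```

View pics/side0.png

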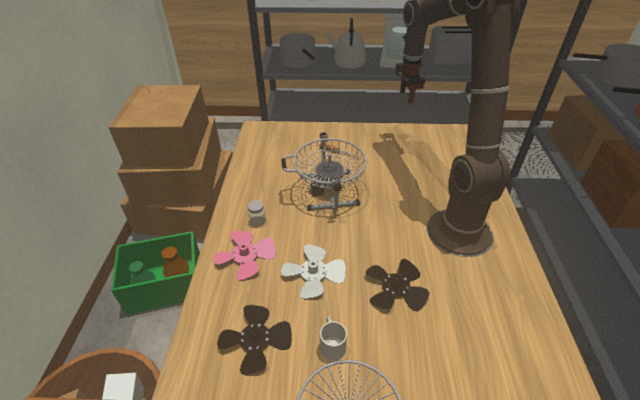

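View pics/top0.png

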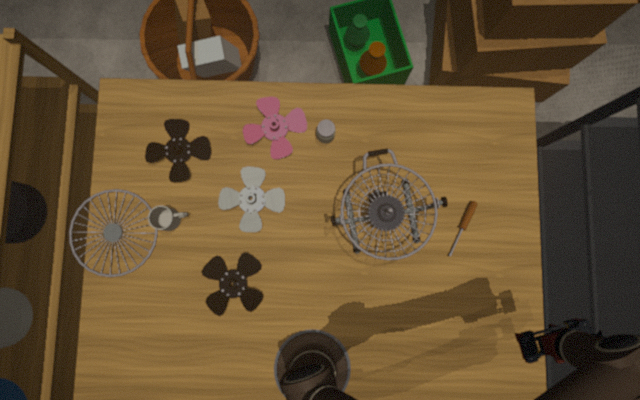

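White wheel: side (315,270), top (252,199). The black ones are at top (178,150) and (233,283), and the pink one at top (275,126). The fan hub is at top (386,211), with its handle at top (377,153). Next I'll enlarge the wheel and the fan.

```bash
python3 - <<'E'
from h import *
t=cv2.imread('pics/top0.png'); s=cv2.imread('pics/side0.png')
def crop(i,u,v,w,k): return cv2.resize(i[v-w:v+w,u-w:u+w],(k,k),interpolation=cv2.INTER_CUBIC)
cv2.imwrite('pics/wheelc.png',np.hstack([crop(t,252,199,38,400),crop(s,314,270,38,400)]))
cv2.imwrite('pics/fanc.png',np.hstack([crop(t,385,205,65,400),crop(s,326,170,52,400)]))
E
```

```text
(no output)
```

View pics/wheelc.png

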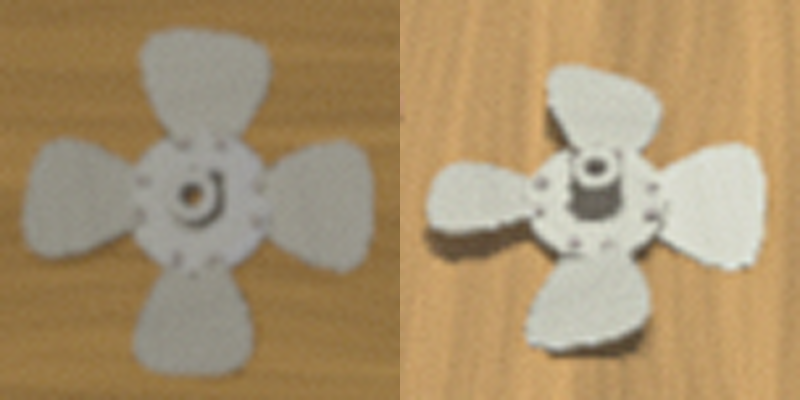

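View pics/fanc.png

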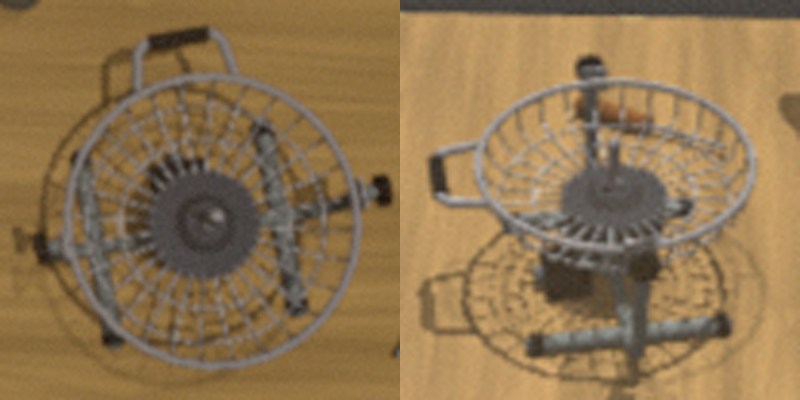

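```bash
cat > fan.py <<'E'
from h import *
from scipy.optimize import minimize
g={}
for n in ['top','side']:
    im=cv2.imread(f'pics/{n}0.png').astype(float)
    hs=cv2.cvtColor(im.astype(np.uint8),cv2.COLOR_BGR2HSV)
    g[n]=cv2.GaussianBlur(hs[...,1].astype(float),(0,0),1.2) # saturation: rim grey is low
th=np.linspace(0,2*np.pi,180,endpoint=False)
def rim(x,y,r=.14,z=.16): return np.c_[x+r*np.cos(th),y+r*np.sin(th),0*th+z]
def samp(n,P):
    q=np.array([proj(n,p) for p in P]).astype(np.float32); return cv2.remap(g[n].astype(np.float32),q[None,:,0],q[None,:,1],cv2.INTER_LINEAR)[0]
def cost(p,ns): return sum(samp(n,rim(*p)).mean() for n in ns)
if __name__=='__main__':
    for n in ['top','side','both']:
        ns=['top','side'] if n=='both' else [n]
        b=min((minimize(cost,[.5+a,-.215+c],args=(ns,),method='Nelder-Mead') for a in(-.01,0,.01) for c in (-.01,0,.01)),key=lambda r:r.fun); print(n,b.x,b.fun)
    # clicks
    print('handle top',ray('top',378.2,152.7,.16),'shaft top',ray('top',389.2,210.2,.185))
    print('handle side',ray('side',274+38*.26,118+175*.26,.16),'shaft end side',ray('side',274+214*.26,118+145*.26,.185))
    print('knobs top z?',[ray('top',320+a/3.077,140+b/3.077,.16) for a,b in((380,190),(43,247))])
E
python3 fan.py
```

```text
Traceback (most recent call last):
  File "fan.py", line 16, in <module>
    b=min((minimize(cost,[.5+a,-.215+c],args=(ns,),method='Nelder-Mead') for a in(-.01,0,.01) for c in (-.01,0,.01)),key=lambda r:r.fun); print(n,b.x,b.fun)
  File "fan.py", line 16, in <genexpr>
    b=min((minimize(cost,[.5+a,-.215+c],args=(ns,),method='Nelder-Mead') for a in(-.01,0,.01) for c in (-.01,0,.01)),key=lambda r:r.fun); print(n,b.x,b.fun)
           ~~~~~~~~^^^^^^^^^^^^^^^^^^^^^^^^^^^^^^^^^^^^^^^^^^^^^^^^^^^^^
  File "fan.py", line 12, in cost
    def cost(p,ns): return sum(samp(n,rim(*p)).mean() for n in ns)
                           ~~~^^^^^^^^^^^^^^^^^^^^^^^^^^^^^^^^^^^^
  File "fan.py", line 12, in <genexpr>
    def cost(p,ns): return sum(samp(n,rim(*p)).mean() for n in ns)
                               ~~~~^^^^^^^^^^^
  File "fan.py", line 11, in samp
    q=np.array([proj(n,p) for p in P]).astype(np.float32); return cv2.remap(g[n].astype(np.float32),q[None,:,0],q[None,:,1],cv2.INTER_LINEAR)[0]
                ~~~~^^^^^
  File "h.py", line 10, in proj
    c,f=K(n); T=np.linalg.inv(np.array(c['extrinsics'])); p=T[:3,:3]@np.array(P)+T[:3,3]; return np.array([c['cx']+f*p[0]/-p[2], c['cy']+f*p[1]/p[2]])
        ~^^^
  File "h.py", line 4, in K
    c=eyes.get_calibration(n); f=200/np.tan(np.radians(c['vertical_fov'])/2); return c,f
ValueError: time passes only in moves, steps and waits
```

```bash
sed -i 's/^def K(n):/import functools\n@functools.cache\ndef K(n):/' h.py; python3 fan.py
```

```text
top [ 0.49270399 -0.21771369] 56.30148696899414
side [ 0.49465935 -0.22199417] 54.75065231323242
both [ 0.4934516  -0.21846966] 113.71112060546875
handle top [ 0.66754216 -0.18589775  0.16      ] shaft top [ 0.49191309 -0.21478356  0.185     ]
handle side [ 0.66998713 -0.18775581  0.16      ] shaft end side [ 0.4937234  -0.20999925  0.185     ]
knobs top z? [array([ 0.52298549, -0.38075328,  0.16      ]), array([ 0.46131642, -0.0559687 ,  0.16      ])]
```

```bash
python3 - <<'E'
from h import *
t=cv2.imread('pics/top0.png'); s=cv2.imread('pics/side0.png')
# hub clicks from wheelc: scale 76/400, origins (214,161),(276,232)
k=.19
print('top hubface',ray('top',214+195*k,161+197*k,.052)); print('side hubface',ray('side',276+196*k,232+166*k,.052))
print('px/deg dark spot top',ray('top',214+217*k,161+180*k,.038))
# blade mask
im=cv2.cvtColor(t,cv2.COLOR_BGR2HSV); m=(im[...,1]<75)&(im[...,2]>90)
yy,xx=np.mgrid[:400,:640]; m&=np.hypot(xx-252,yy-199)<40
c=ray('top',252,199,.016)
pts=np.array([ray('top',x,y,.016) for y,x in zip(*np.nonzero(m))])
print('mask n',m.sum(),'mean',pts.mean(0))
ctr=pts.mean(0); d=pts-ctr; r=np.hypot(d[:,0],d[:,1]); a=np.arctan2(d[:,1],d[:,0]); 
q=r>.055
ph=np.angle(np.exp(4j*a[q]).mean())/4; print('blade angle mod 90',np.degrees(ph), 'rmax',r.max())
def crop(i,u,v,w,k): return cv2.resize(i[v-w:v+w,u-w:u+w],(k,k),interpolation=cv2.INTER_CUBIC)
cv2.imwrite('pics/hubc.png',np.hstack([crop(t,252,199,13,400),crop(s,314,268,13,400)]))
E
```

```text
top hubface [0.534402   0.20659854 0.052     ]
side hubface [0.53708453 0.2108421  0.052     ]
px/deg dark spot top [0.5469574  0.19556828 0.038     ]
mask n 2199 mean [0.53867425 0.20929112 0.016     ]
blade angle mod 90 -0.30395749427194874 rmax 0.11219898800543154
```

View pics/hubc.png

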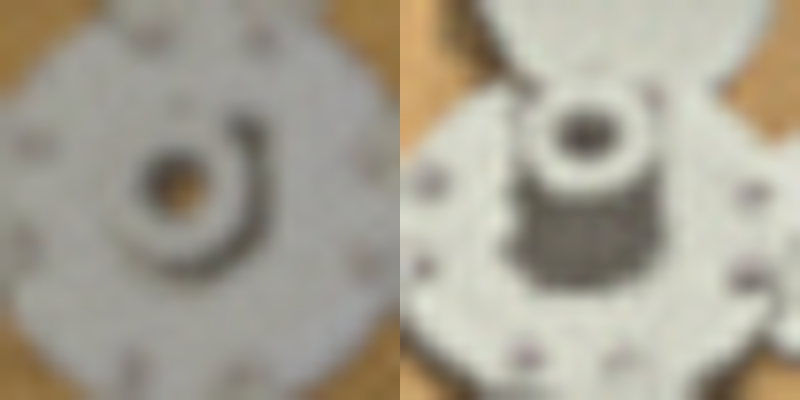

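The screw head shows in the top hub crop as a dark bump to the upper right at (245,130), so it points to about -45°. That fits the blades lying at 0/90°. The wheel is the white one, since the other three are black or pink. Next I'll enlarge the shaft.

```bash
python3 - <<'E'
from h import *
t=cv2.imread('pics/top0.png'); s=cv2.imread('pics/side0.png')
def crop(i,u,v,w,k): return cv2.resize(i[v-w:v+w,u-w:u+w],(k,k),interpolation=cv2.INTER_CUBIC)
for P in ([.4935,-.2175,.185],[.4935,-.2175,.127]): print(proj('top',P),proj('side',P))
cv2.imwrite('pics/shaftc.png',np.hstack([crop(t,388,210,13,400),crop(s,329,163,15,400)]))
E
```

```text
[390.13398261 209.67489169] [329.74347768 154.54002312]
[386.83151676 211.56992108] [329.59834734 166.42945849]
```

View pics/shaftc.png

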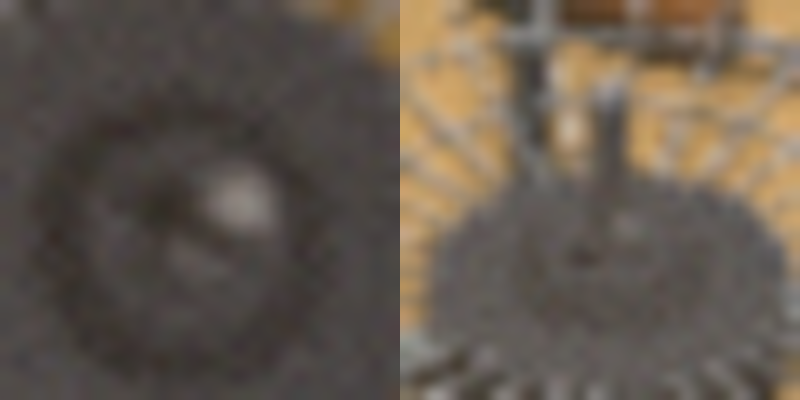

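Shaft end is at top (390.6,210) and side (330,155). Both match the fitted axis (0.4935, -0.2175). Now moving above the shaft.

Request:
{"method": "drive_tool", "body": {
  "delta_pos": [
    [5,6,6],
    [12,14,5],
    [17,20,3],
    [20,23,3],
    [20,23,0],
    [20,23,0],
    [20,23,0],
    [20,23,0],
    [20,23,0],
    [20,23,0],
    [20,23,0],
    [20,23,0],
    [20,23,0],
    [20,23,0],
    [20,23,0],
    [20,23,0],
    [17,20,0],
    [13,15,0],
    [6.5,9.5,0],
    [2,3,0]
  ],
  "rot": [
    [0,0,0],
    [0,0,0],
    [0,0,0],
    [0,0,0],
    [0,0,0],
    [0,0,0],
    [0,0,0],
    [0,0,0],
    [0,0,0],
    [0,0,0],
    [0,0,0],
    [0,0,0],
    [0,0,0],
    [0,0,0],
    [0,0,0],
    [0,0,0],
    [0,0,0],
    [0,0,0],
    [0,0,0],
    [0,0,0]
  ],
  "hand": [87,87,87,87,87,87,87,87,87,87,87,87,87,87,87,87,87,87,87,87]
}}

```text
clock: 2.47
tcp_pos: [0.4947, -0.2151, 0.24]
orientation: [[0.965, 0.261, 0.001], [0.261, -0.965, 0.0], [0.001, -0.0, -1.0]]
force: [0.2, -0.3, -0.1]
gripper_width: 0.0869
```

Request:
{"method": "drive_tool", "body": {
  "delta_pos": [
    [-0.6,-1.2,-10],
    [-0.6,-1.2,-25],
    [0,0,-25],
    [0,0,-17],
    [0,0,-8],
    [0,0,0],
    [0,0,0],
    [0,0,0],
    [0,0,0],
    [0,0,0]
  ],
  "rot": [
    [0,0,0],
    [0,0,0],
    [0,0,0],
    [0,0,0],
    [0,0,0],
    [0,0,0],
    [0,0,0],
    [0,0,0],
    [0,0,0],
    [0,0,0]
  ],
  "hand": [60,50,40,40,40,30,30,30,30,30]
}}

```text
clock: 3.3
tcp_pos: [0.493, -0.2201, 0.1557]
orientation: [[0.966, 0.258, 0.002], [0.258, -0.966, -0.001], [0.001, 0.001, -1.0]]
force: [-0.9, -0.3, 0.2]
gripper_width: 0.0303
```

```bash
python3 - <<'E'
from h import *
t=eyes.get_image('top'); s=eyes.get_image('side'); st=robot.state()
print(st['tcp_pos'],st['force'],st['gripper_width'],st['joints'].round(2))
def crop(i,u,v,w,k): return cv2.resize(i[v-w:v+w,u-w:u+w],(k,k),interpolation=cv2.INTER_CUBIC)
cv2.imwrite('pics/a1.png',np.hstack([crop(t,388,200,60,400),crop(s,329,150,60,400)]))
E
```

```text
[ 0.49281642 -0.21989604  0.15535782] [0.66341566 0.43082221 0.37322166] 0.0300165392032027 [ 0.55  0.35 -0.28  1.87  0.12  0.93 -1.09]
```

View pics/a1.png

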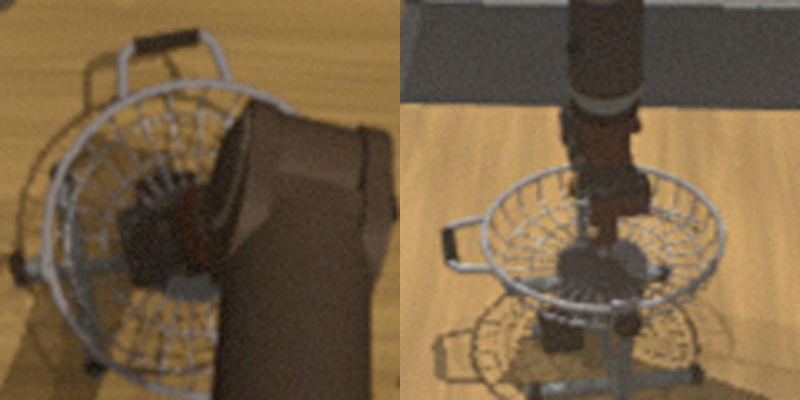

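The gripper is centred on the shaft within 3 mm (side crop, fingers at (605,225)). I'll undo the over-correction and pinch.

Request:
{"method": "drive_tool", "body": {
  "delta_pos": [
    [0.6,1.2,0],
    [0.5,1.1,0],
    [0,0,0],
    [0,0,0],
    [0,0,0],
    [0,0,0],
    [0,0,0],
    [0,0,0],
    [0,0,0],
    [0,0,0]
  ],
  "rot": [
    [0,0,0],
    [0,0,0],
    [0,0,0],
    [0,0,0],
    [0,0,0],
    [0,0,0],
    [0,0,0],
    [0,0,0],
    [0,0,0],
    [0,0,0]
  ],
  "hand": [30,30,20,5,5,5,5,5,5,5]
}}

```text
clock: 4.23
tcp_pos: [0.4936, -0.2176, 0.1546]
orientation: [[0.966, 0.258, 0.0], [0.258, -0.966, -0.0], [0.0, 0.0, -1.0]]
force: [0.8, 0.1, -1.1]
gripper_width: 0.0125
```

Request:
{"method": "drive_tool", "body": {
  "delta_pos": [
    [0,0,0],
    [0,0,0],
    [0,0,0],
    [0,0,0]
  ],
  "rot": [
    [0,0,0],
    [0,0,0],
    [0,0,0],
    [0,0,0]
  ],
  "hand": [5,5,5,5]
}}

```text
clock: 4.57
tcp_pos: [0.4936, -0.2176, 0.1546]
orientation: [[0.966, 0.258, 0.0], [0.258, -0.966, -0.0], [0.0, 0.0, -1.0]]
force: [0.8, -1.4, -1.1]
gripper_width: 0.0132
```

Request:
{"method": "drive_tool", "body": {
  "delta_pos": [
    [0,0,0],
    [0,0,0],
    [0,0,0],
    [0,0,0],
    [0,0,0],
    [0,0,0],
    [0,0,0],
    [0,0,0],
    [0,0,0],
    [0,0,0],
    [0,0,0],
    [0,0,0],
    [0,0,0]
  ],
  "rot": [
    [0,0,0],
    [0,0,0],
    [0,0,0.1],
    [0,0,0.1],
    [0,0,0.1],
    [0,0,0.08],
    [0,0,0],
    [0,0,0],
    [0,0,0],
    [0,0,0],
    [0,0,0],
    [0,0,0],
    [0,0,0]
  ],
  "hand": [24,24,24,24,24,24,24,24,5,5,5,5,5]
}}

```text
clock: 5.65
tcp_pos: [0.4937, -0.2178, 0.1547]
orientation: [[0.802, 0.597, 0.0], [0.597, -0.802, -0.0], [0.0, 0.001, -1.0]]
force: [1.9, -2.5, -1.7]
gripper_width: 0.0119
```

Request:
{"method": "drive_tool", "body": {
  "delta_pos": [
    [0,0,0],
    [0,0,0]
  ],
  "rot": [
    [0,0,0],
    [0,0,0]
  ],
  "hand": [5,5]
}}

```text
clock: 5.82
tcp_pos: [0.4937, -0.2178, 0.1547]
orientation: [[0.802, 0.598, 0.0], [0.598, -0.802, -0.0], [0.0, 0.001, -1.0]]
force: [1.2, -2.0, -1.8]
gripper_width: 0.0117
```

Request:
{"method": "drive_tool", "body": {
  "delta_pos": [
    [0,0,0],
    [0,0,0]
  ],
  "rot": [
    [0,0,0],
    [0,0,0]
  ],
  "hand": [5,5]
}}

```text
clock: 5.98
tcp_pos: [0.4937, -0.2178, 0.1547]
orientation: [[0.802, 0.598, 0.0], [0.598, -0.802, -0.0], [0.0, 0.001, -1.0]]
force: [2.8, -1.4, -2.0]
gripper_width: 0.0118
```

Request:
{"method": "drive_tool", "body": {
  "delta_pos": [
    [0,0,0],
    [0,0,0]
  ],
  "rot": [
    [0,0,0],
    [0,0,0]
  ],
  "hand": [5,5]
}}

```text
clock: 6.15
tcp_pos: [0.4937, -0.2177, 0.1547]
orientation: [[0.802, 0.598, 0.0], [0.598, -0.802, -0.0], [0.0, 0.001, -1.0]]
force: [2.9, -3.2, -3.1]
gripper_width: 0.0124
```

Request:
{"method": "drive_tool", "body": {
  "delta_pos": [
    [0,0,0],
    [0,0,0],
    [0,0,0],
    [0,0,0],
    [0,0,0],
    [0,0,0],
    [0,0,0],
    [0,0,0],
    [0,0,0],
    [0,0,0],
    [0,0,0],
    [0,0,0],
    [0,0,0]
  ],
  "rot": [
    [0,0,0],
    [0,0,0],
    [0,0,0.1],
    [0,0,0.1],
    [0,0,0.1],
    [0,0,0],
    [0,0,0],
    [0,0,0],
    [0,0,0],
    [0,0,0],
    [0,0,0],
    [0,0,0],
    [0,0,0]
  ],
  "hand": [24,24,24,24,24,24,24,24,5,5,5,5,5]
}}

```text
clock: 7.23
tcp_pos: [0.4942, -0.2179, 0.1547]
orientation: [[0.59, 0.808, 0.001], [0.808, -0.59, -0.001], [0.0, 0.001, -1.0]]
force: [3.5, -3.6, -3.4]
gripper_width: 0.0107
```

Request:
{"method": "drive_tool", "body": {
  "delta_pos": [
    [0,0,0],
    [0,0,0]
  ],
  "rot": [
    [0,0,0],
    [0,0,0]
  ],
  "hand": [5,5]
}}

```text
clock: 7.4
tcp_pos: [0.4942, -0.2179, 0.1547]
orientation: [[0.59, 0.808, 0.001], [0.808, -0.59, -0.001], [0.0, 0.001, -1.0]]
force: [4.9, -3.0, -4.6]
gripper_width: 0.0109
```

Request:
{"method": "drive_tool", "body": {
  "delta_pos": [
    [0,0,0],
    [0,0,0]
  ],
  "rot": [
    [0,0,0],
    [0,0,0]
  ],
  "hand": [5,5]
}}

```text
clock: 7.57
tcp_pos: [0.4942, -0.2179, 0.1547]
orientation: [[0.59, 0.808, 0.001], [0.808, -0.59, -0.001], [0.0, 0.001, -1.0]]
force: [3.9, -2.9, -4.3]
gripper_width: 0.0104
```

Request:
{"method": "drive_tool", "body": {
  "delta_pos": [
    [0,0,0],
    [0,0,0],
    [0,0,0],
    [0,0,0],
    [0,0,0],
    [0,0,0],
    [0,0,0],
    [0,0,0],
    [0,0,0],
    [0,0,0],
    [0,0,0]
  ],
  "rot": [
    [0,0,0.06],
    [0,0,0.1],
    [0,0,0.1],
    [0,0,0.1],
    [0,0,0.1],
    [0,0,0.1],
    [0,0,0.1],
    [0,0,0.1],
    [0,0,0.05],
    [0,0,0],
    [0,0,0]
  ],
  "hand": [5,5,5,5,5,5,5,5,5,5,5]
}}

```text
clock: 8.48
tcp_pos: [0.494, -0.2169, 0.1547]
orientation: [[-0.177, 0.984, 0.001], [0.984, 0.177, 0.001], [0.001, 0.001, -1.0]]
force: [4.2, 1.4, -1.5]
gripper_width: 0.0106
```

Request:
{"method": "drive_tool", "body": {
  "delta_pos": [
    [0,0,0],
    [0,0,0]
  ],
  "rot": [
    [0,0,0],
    [0,0,0]
  ],
  "hand": [5,5]
}}

```text
clock: 8.65
tcp_pos: [0.494, -0.2168, 0.1547]
orientation: [[-0.178, 0.984, 0.001], [0.984, 0.178, 0.001], [0.0, 0.001, -1.0]]
force: [4.6, 1.7, -3.0]
gripper_width: 0.0108
```

```bash
python3 - <<'E'
from h import *
s=robot.state(); print(s['tcp_pos'],s['orientation'][:,1],np.degrees(np.arctan2(s['orientation'][1,1],s['orientation'][0,1])),s['force'],s['wrist_torque'],s['gripper_width'],s['joints'].round(2))
E
```

```text
[ 0.49399007 -0.21683556  0.15472213] [9.83992227e-01 1.78209665e-01 7.82740002e-04] 10.265498364833347 [ 4.55699461  1.71295669 -2.96983721] [ 0.37528267 -1.11179811  0.06693582] 0.010809163930257902 [ 0.78  0.4  -0.59  1.85  0.27  0.97  0.26]
```

The pull on the tool turned with the shaft, along +jaw. So the round side is now on the handle side and the flat faces away. I'll turn the shaft another half turn, backwards.

Request:
{"method": "drive_tool", "body": {
  "delta_pos": [
    [0,0,0],
    [0,0,0],
    [0,0,0],
    [0,0,0],
    [0,0,0],
    [0,0,0],
    [0,0,0],
    [0,0,0],
    [0,0,0],
    [0,0,0],
    [0,0,0],
    [0,0,0],
    [0,0,0],
    [0,0,0],
    [0,0,0],
    [0,0,0]
  ],
  "rot": [
    [0,0,-0.06],
    [0,0,-0.12],
    [0,0,-0.12],
    [0,0,-0.12],
    [0,0,-0.12],
    [0,0,-0.12],
    [0,0,-0.12],
    [0,0,-0.12],
    [0,0,-0.12],
    [0,0,-0.12],
    [0,0,-0.12],
    [0,0,-0.12],
    [0,0,-0.12],
    [0,0,-0.06],
    [0,0,0],
    [0,0,0]
  ],
  "hand": [5,5,5,5,5,5,5,5,5,5,5,5,5,5,5,5]
}}

```text
clock: 9.98
tcp_pos: [0.4936, -0.2187, 0.1547]
orientation: [[0.982, 0.187, 0.0], [0.187, -0.982, -0.002], [0.0, 0.002, -1.0]]
force: [4.5, -3.7, -3.7]
gripper_width: 0.0105
```

```bash
cat > st.py <<'E'
from h import *
s=robot.state(); print(s['clock'],s['tcp_pos'].round(4),'bearing',np.degrees(np.arctan2(s['orientation'][1,1],s['orientation'][0,1])).round(2),s['force'].round(1),s['wrist_torque'].round(2),'w',s['gripper_width'],s['joints'].round(2))
E
python3 st.py
```

```text
9.9833 [ 0.4936 -0.2187  0.1547] bearing -79.2 [ 4.5 -3.7 -3.7] [-0.72 -0.91 -0.03] w 0.010539564242478596 [ 0.53  0.35 -0.26  1.87  0.11  0.93 -1.16]
```

Request:
{"method": "drive_tool", "body": {
  "delta_pos": [
    [0,0,0],
    [0,0,0],
    [0,0,0],
    [0,0,0],
    [0,0,0],
    [0,0,0],
    [0,0,0],
    [0,0,0],
    [0,0,0],
    [0,0,0],
    [0,0,0],
    [0,0,0],
    [0,0,0],
    [0,0,0],
    [0,0,0],
    [0,0,0],
    [0,0,0]
  ],
  "rot": [
    [0,0,-0.06],
    [0,0,-0.12],
    [0,0,-0.12],
    [0,0,-0.12],
    [0,0,-0.12],
    [0,0,-0.12],
    [0,0,-0.12],
    [0,0,-0.12],
    [0,0,-0.12],
    [0,0,-0.12],
    [0,0,-0.12],
    [0,0,-0.12],
    [0,0,-0.12],
    [0,0,-0.08],
    [0,0,0],
    [0,0,0],
    [0,0,0]
  ],
  "hand": [5,5,5,5,5,5,5,5,5,5,5,5,5,5,5,5,5]
}}

```text
clock: 11.4
tcp_pos: [0.4917, -0.2184, 0.1547]
orientation: [[0.182, -0.983, -0.003], [-0.983, -0.182, -0.001], [-0.0, 0.003, -1.0]]
force: [-5.5, -1.9, 2.7]
gripper_width: 0.0109
```

```bash
python3 st.py
```

```text
11.4 [ 0.4917 -0.2184  0.1547] bearing -169.5 [-5.5 -1.9  2.7] [-0.45  0.95 -0.05] w 0.01086485465800458 [ 0.28  0.34  0.06  1.89 -0.02  0.92 -2.61]
```

The force flipped to -jaw and the width stayed at 10.5–10.9 mm, so the flat is now at the handle. I'll open, wind the wrist back half a turn, and pinch once more as an independent check.

Request:
{"method": "drive_tool", "body": {
  "delta_pos": [
    [0,0,0],
    [0,0,0],
    [0,0,0],
    [-0.4,-0.1,0],
    [-0.3,-0.1,0],
    [0,0,0],
    [0,0,0],
    [0,0,0],
    [0,0,0],
    [0,0,0],
    [0,0,0],
    [0,0,0],
    [0,0,0],
    [0,0,0],
    [0,0,0],
    [0,0,0]
  ],
  "rot": [
    [0,0,0],
    [0,0,0],
    [0,0,0],
    [0,0,0.06],
    [0,0,0.12],
    [0,0,0.12],
    [0,0,0.12],
    [0,0,0.12],
    [0,0,0.12],
    [0,0,0.12],
    [0,0,0.12],
    [0,0,0.12],
    [0,0,0.12],
    [0,0,0.12],
    [0,0,0.12],
    [0,0,0.12]
  ],
  "hand": [34,34,34,34,34,34,34,34,34,34,34,34,34,34,34,34]
}}

```text
clock: 12.73
tcp_pos: [0.493, -0.2174, 0.1547]
orientation: [[0.993, 0.118, 0.0], [0.118, -0.993, 0.0], [0.0, -0.0, -1.0]]
force: [-0.3, -0.6, -1.3]
gripper_width: 0.0342
```

Request:
{"method": "drive_tool", "body": {
  "delta_pos": [
    [0,0,0],
    [0,0,0],
    [0,0,0],
    [0,0,0],
    [0,0,0],
    [0,0,0],
    [0,0,0],
    [0,0,0],
    [0,0,0],
    [0,0,0],
    [0,0,0],
    [0,0,0],
    [0,0,0],
    [0,0,0],
    [0,0,0],
    [0,0,0]
  ],
  "rot": [
    [0,0,0.12],
    [0,0,0.12],
    [0,0,0.12],
    [0,0,0.12],
    [0,0,0.12],
    [0,0,0.12],
    [0,0,0.12],
    [0,0,0.12],
    [0,0,0.12],
    [0,0,0.12],
    [0,0,0.12],
    [0,0,0.12],
    [0,0,0.12],
    [0,0,0.08],
    [0,0,0],
    [0,0,0]
  ],
  "hand": [34,34,34,34,34,34,34,34,34,34,34,34,34,34,34,34]
}}

```text
clock: 14.07
tcp_pos: [0.4929, -0.2177, 0.1546]
orientation: [[-0.177, 0.984, 0.0], [0.984, 0.177, 0.0], [0.0, 0.0, -1.0]]
force: [-0.6, -0.5, 0.2]
gripper_width: 0.0337
```

Request:
{"method": "drive_tool", "body": {
  "delta_pos": [
    [0,0,0],
    [0,0,0],
    [0,0,0],
    [0,0,0],
    [0,0,0],
    [0,0,0],
    [0,0,0]
  ],
  "rot": [
    [0,0,0],
    [0,0,0],
    [0,0,0],
    [0,0,0],
    [0,0,0],
    [0,0,0],
    [0,0,0]
  ],
  "hand": [34,20,5,5,5,5,5]
}}

```text
clock: 14.65
tcp_pos: [0.4916, -0.2178, 0.1546]
orientation: [[-0.178, 0.984, -0.003], [0.984, 0.178, -0.0], [0.0, -0.003, -1.0]]
force: [-6.1, -0.2, 4.4]
gripper_width: 0.0105
```

```bash
python3 st.py
```

```text
14.65 [ 0.4916 -0.2178  0.1546] bearing 10.28 [-6.1 -0.2  4.4] [-0.03  1.11 -0.01] w 0.01050088553238509 [ 0.78  0.4  -0.58  1.85  0.26  0.97  0.27]
```

Request:
{"method": "drive_tool", "body": {
  "delta_pos": [
    [0,0,0],
    [0,0,0]
  ],
  "rot": [
    [0,0,0],
    [0,0,0]
  ],
  "hand": [5,5]
}}

```text
clock: 14.82
tcp_pos: [0.4916, -0.2178, 0.1546]
orientation: [[-0.178, 0.984, -0.002], [0.984, 0.178, -0.0], [0.0, -0.002, -1.0]]
force: [-4.6, 0.3, 3.7]
gripper_width: 0.011
```

Confirmed. The regrip gives 10.5–11.0 mm and a pull away from the handle, so the flat faces it. The axis comes out at (0.493, -0.2176). Now to the wheel: first I'll pinch the hub's top above the screw, along the screw direction, to centre it. Then I'll grasp across.

Request:
{"method": "drive_tool", "body": {
  "delta_pos": [
    [0,0,0],
    [0,0,0],
    [0,0,0],
    [0,0,12],
    [0,0,28],
    [0,0,28],
    [0,0,12],
    [1,10,0],
    [2,20,0],
    [3,30,0],
    [3,30,0],
    [3,30,0],
    [3,30,0],
    [3,30,0],
    [3,30,0],
    [3,30,0],
    [3,30,0],
    [3,30,0],
    [3,30,0]
  ],
  "rot": [
    [0,0,0],
    [0,0,0],
    [0,0,0],
    [0,0,0],
    [0,0,0],
    [0,0,0],
    [0,0,0],
    [0,0,0],
    [0,0,-0.05],
    [0,0,-0.1],
    [0,0,-0.1],
    [0,0,-0.1],
    [0,0,-0.1],
    [0,0,-0.1],
    [0,0,-0.1],
    [0,0,-0.1],
    [0,0,-0.1],
    [0,0,-0.1],
    [0,0,0]
  ],
  "hand": [34,34,34,34,34,34,55,55,55,55,55,55,55,55,55,55,55,55,55]
}}

```text
clock: 16.4
tcp_pos: [0.525, 0.1143, 0.2337]
orientation: [[0.7, 0.714, -0.001], [0.714, -0.7, -0.0], [-0.001, -0.001, -1.0]]
force: [0.5, 0.1, -0.2]
gripper_width: 0.0551
```

Request:
{"method": "drive_tool", "body": {
  "delta_pos": [
    [3,30,0],
    [3,30,0],
    [3,24,0],
    [2,10.6,0],
    [1,1,0],
    [0,0,-10],
    [0,0,-30],
    [0,0,-35],
    [0,0,-35],
    [0,0,-30],
    [0,0,-15],
    [0,0,0]
  ],
  "rot": [
    [0,0,-0.1],
    [0,0,-0.015],
    [0,0,0],
    [0,0,0],
    [0,0,0],
    [0,0,0],
    [0,0,0],
    [0,0,0],
    [0,0,0],
    [0,0,0],
    [0,0,0],
    [0,0,0]
  ],
  "hand": [55,55,55,55,55,55,55,55,55,55,55,55]
}}

```text
clock: 17.4
tcp_pos: [0.5354, 0.2039, 0.0751]
orientation: [[0.775, 0.631, -0.007], [0.631, -0.775, -0.004], [-0.008, -0.001, -1.0]]
force: [-0.7, -0.7, -0.1]
gripper_width: 0.0551
```

```bash
python3 - <<'E'
from h import *
t=eyes.get_image('top'); s=eyes.get_image('side')
def crop(i,u,v,w,k): return cv2.resize(i[v-w:v+w,u-w:u+w],(k,k),interpolation=cv2.INTER_CUBIC)
cv2.imwrite('pics/a2.png',np.hstack([crop(t,252,190,60,400),crop(s,314,250,50,400)]))
cv2.imwrite('pics/f2.png',np.hstack([crop(t,388,210,13,400),crop(s,329,163,15,400)]))
E
python3 st.py
```

```text
17.5 [0.5377 0.2061 0.0792] bearing -50.81 [-0.1 -0.2  0.7] [-0.01 -0.05 -0.03] w 0.05544093063509227 [-0.06  0.55 -0.53  1.83  0.36  0.86 -1.65]
```

View pics/a2.png

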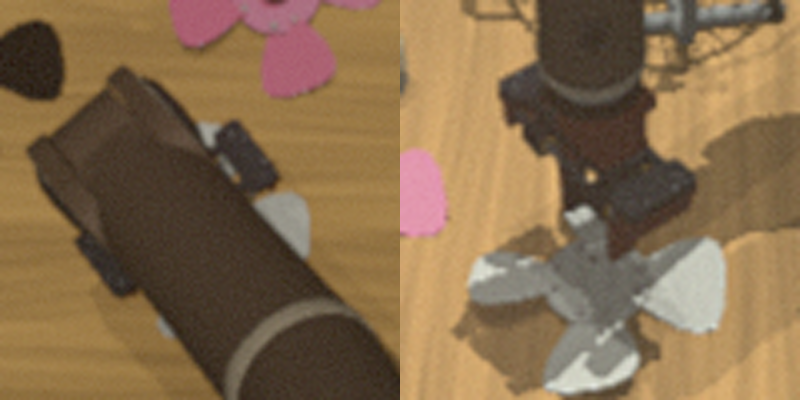

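View pics/f2.png

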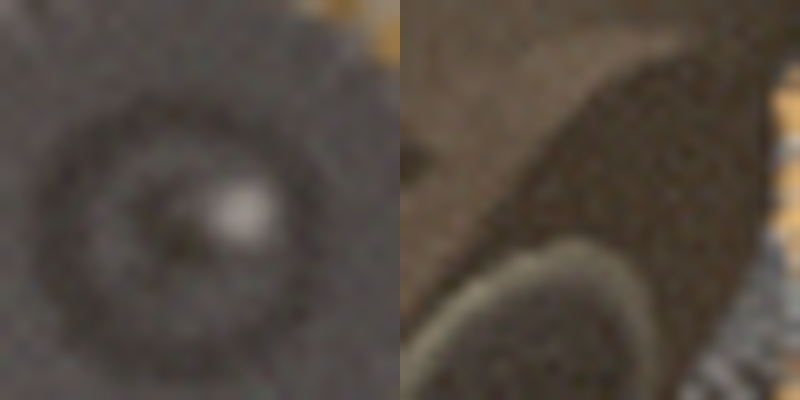

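Side crop: the jaws are just above the white hub, whose top is at (580,215). In the top crop of the shaft, the bright end moved from (240,200) to (242,212), away from the handle, as it should with the flat towards the handle. Descending for the centring pinch.

Request:
{"method": "drive_tool", "body": {
  "delta_pos": [
    [-1.4,1,-6],
    [-1.3,0.9,-14],
    [0,0,-11],
    [0,0,-4.5],
    [0,0,0],
    [0,0,0],
    [0,0,0],
    [0,0,0],
    [0,0,0],
    [0,0,0],
    [0,0,0]
  ],
  "rot": [
    [0,0,0.05],
    [0,0,0.05],
    [0,0,0],
    [0,0,0],
    [0,0,0],
    [0,0,0],
    [0,0,0],
    [0,0,0],
    [0,0,0],
    [0,0,0],
    [0,0,0]
  ],
  "hand": [55,55,55,55,45,36,25,25,25,25,25]
}}

```text
clock: 18.42
tcp_pos: [0.5356, 0.21, 0.0447]
orientation: [[0.707, 0.707, 0.001], [0.707, -0.707, 0.0], [0.001, 0.001, -1.0]]
force: [-0.4, -0.6, 4.1]
gripper_width: 0.0306
```

```bash
python3 st.py
```

```text
18.4167 [0.5356 0.21   0.0447] bearing -44.99 [-0.4 -0.6  4.1] [-0.09 -0.   -0.01] w 0.03056704599909415 [-0.06  0.6  -0.53  1.85  0.41  0.8  -1.6 ]
```

Request:
{"method": "drive_tool", "body": {
  "delta_pos": [
    [0,0,0],
    [0,0,0],
    [0,0,10],
    [0,0,15],
    [0,0,0],
    [0,0,0],
    [0,0,0],
    [0,0,0],
    [0,0,0],
    [0,0,0],
    [0,0,0],
    [0,0,0],
    [0,0,0],
    [0,0,0],
    [0,0,0],
    [0,0,0],
    [0,0,0],
    [0,0,0],
    [0,0,0]
  ],
  "rot": [
    [0,0,0],
    [0,0,0],
    [0,0,0],
    [0,0,0.05],
    [0,0,0.1],
    [0,0,0.12],
    [0,0,0.12],
    [0,0,0.12],
    [0,0,0.12],
    [0,0,0.12],
    [0,0,0.12],
    [0,0,0.12],
    [0,0,0.12],
    [0,0,0.12],
    [0,0,0.12],
    [0,0,0.12],
    [0,0,0.101],
    [0,0,0],
    [0,0,0]
  ],
  "hand": [50,50,50,50,50,50,50,50,50,50,50,50,50,50,50,50,50,50,50]
}}

```text
clock: 20.0
tcp_pos: [0.5352, 0.2097, 0.0694]
orientation: [[-0.705, 0.709, -0.0], [0.709, 0.705, 0.0], [0.0, -0.0, -1.0]]
force: [0.2, -0.4, 0.5]
gripper_width: 0.0499
```

```bash
python3 - <<'E'
from h import *
t=eyes.get_image('top'); s=eyes.get_image('side')
def crop(i,u,v,w,k): return cv2.resize(i[v-w:v+w,u-w:u+w],(k,k),interpolation=cv2.INTER_CUBIC)
cv2.imwrite('pics/a3.png',np.hstack([crop(t,252,199,50,400),crop(s,314,265,40,400)]))
E
python3 st.py
```

```text
20.1 [0.5352 0.2097 0.0694] bearing 44.84 [ 0.1 -0.5 -0.4] [ 0.03 -0.09 -0.04] w 0.049836253855945596 [ 0.19  0.69 -0.92  1.82  0.66  0.97 -0.23]
```

View pics/a3.png

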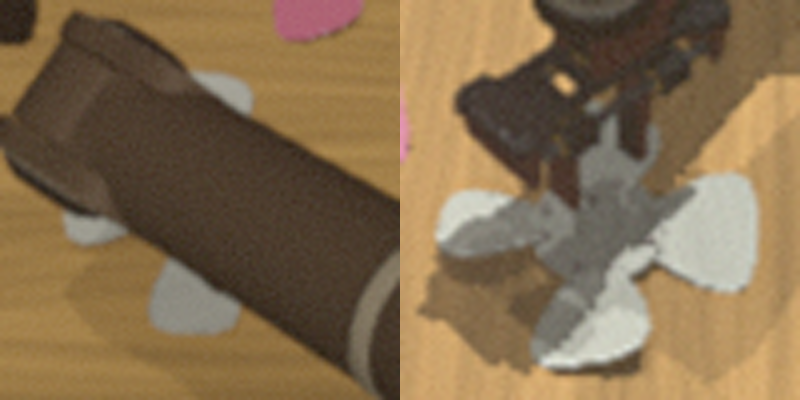

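Side crop: the wheel still lies flat, and the jaws now straddle the hub between the blades. Lowering and gripping.

Request:
{"method": "drive_tool", "body": {
  "delta_pos": [
    [0,0,-6],
    [0,0,-13],
    [0,0,-13],
    [0,0,-8],
    [0,0,-4],
    [0,0,0],
    [0,0,0],
    [0,0,0],
    [0,0,0],
    [0,0,0],
    [0,0,0],
    [0,0,0]
  ],
  "rot": [
    [0,0,0],
    [0,0,0],
    [0,0,0],
    [0,0,0],
    [0,0,0],
    [0,0,0],
    [0,0,0],
    [0,0,0],
    [0,0,0],
    [0,0,0],
    [0,0,0],
    [0,0,0]
  ],
  "hand": [50,50,50,50,50,50,42,36,25,25,25,25]
}}

```text
clock: 21.1
tcp_pos: [0.5355, 0.21, 0.0256]
orientation: [[-0.708, 0.707, 0.001], [0.707, 0.708, 0.0], [-0.0, 0.001, -1.0]]
force: [0.7, 0.7, 0.1]
gripper_width: 0.0305
```

```bash
python3 st.py
```

```text
21.1 [0.5355 0.21   0.0256] bearing 45.04 [0.7 0.7 0.1] [ 0.11 -0.2   0.13] w 0.030471057778211293 [ 0.16  0.75 -0.87  1.85  0.73  0.9  -0.28]
```

Request:
{"method": "drive_tool", "body": {
  "delta_pos": [
    [0,0,5],
    [0,0,12],
    [0,0,20],
    [0,0,25],
    [0,0,25],
    [0,0,25],
    [0,0,25],
    [0,0,25],
    [0,0,25],
    [0,0,15],
    [0,0,8],
    [0,0,0]
  ],
  "rot": [
    [0,0,0],
    [0,0,0],
    [0,0,0],
    [0,0,0],
    [0,0,0],
    [0,0,0],
    [0,0,0],
    [0,0,0],
    [0,0,0],
    [0,0,0],
    [0,0,0],
    [0,0,0]
  ],
  "hand": [25,25,25,25,25,25,25,25,25,25,25,25]
}}

```text
clock: 22.1
tcp_pos: [0.5355, 0.2103, 0.2373]
orientation: [[-0.708, 0.707, 0.003], [0.707, 0.708, 0.001], [-0.001, 0.002, -1.0]]
force: [0.1, 0.4, -2.4]
gripper_width: 0.0308
```

```bash
python3 - <<'E'
from h import *
t=eyes.get_image('top'); s=eyes.get_image('side')
def crop(i,u,v,w,k): return cv2.resize(i[v-w:v+w,u-w:u+w],(k,k),interpolation=cv2.INTER_CUBIC)
P=robot.state()['tcp_pos']; a=proj('top',P).astype(int); b=proj('side',P).astype(int); print(a,b)
cv2.imwrite('pics/a4.png',np.hstack([crop(t,a[0],a[1],50,400),crop(s,b[0],b[1],48,400)]))
E
python3 st.py
```

```text
[240 190] [312 225]
22.2 [0.5348 0.2094 0.2347] bearing 45.02 [-0.2 -0.9 -3.4] [-0.01 -0.11  0.02] w 0.03027862216232021 [ 0.29  0.52 -1.06  1.66  0.47  1.25 -0.08]
```

View pics/a4.png

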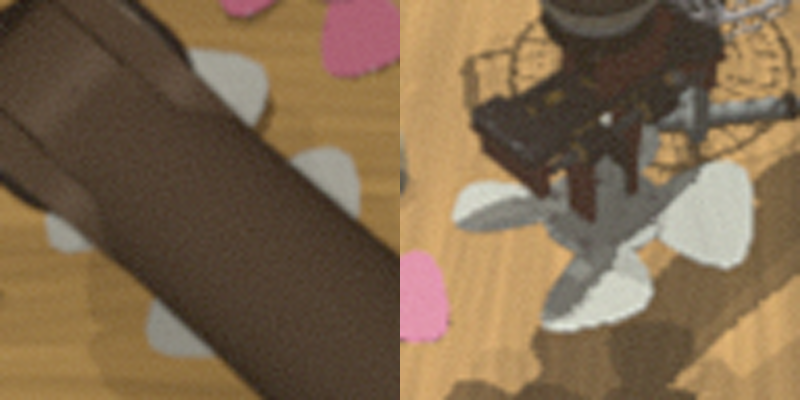

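Lifted cleanly, and the wheel is level below the jaws (side crop, hub at (605,210)). Carrying it over the shaft while turning +0.97 rad.

Request:
{"method": "drive_tool", "body": {
  "delta_pos": [
    [0,-8,0],
    [0,-18,0],
    [-3,-28,0],
    [-3,-28,0],
    [-3,-28,0],
    [-3,-28,0],
    [-3,-28,0],
    [-3,-28,0],
    [-3,-28,0],
    [-3,-28,0],
    [-3,-28,0],
    [-3,-28,0],
    [-3,-28,0],
    [-3,-28,0],
    [-3,-28,0],
    [-2,-22,0],
    [-1.2,-11,0],
    [0,-4.5,0],
    [0,0,0],
    [0,0,0]
  ],
  "rot": [
    [0,0,0],
    [0,0,0.03],
    [0,0,0.07],
    [0,0,0.07],
    [0,0,0.07],
    [0,0,0.07],
    [0,0,0.07],
    [0,0,0.07],
    [0,0,0.07],
    [0,0,0.07],
    [0,0,0.07],
    [0,0,0.07],
    [0,0,0.07],
    [0,0,0.07],
    [0,0,0.07],
    [0,0,0.03],
    [0,0,0],
    [0,0,0],
    [0,0,0],
    [0,0,0]
  ],
  "hand": [25,25,25,25,25,25,25,25,25,25,25,25,25,25,25,25,25,25,25,25]
}}

```text
clock: 23.87
tcp_pos: [0.493, -0.2162, 0.2351]
orientation: [[-0.983, -0.185, -0.0], [-0.185, 0.983, 0.001], [-0.0, 0.001, -1.0]]
force: [0.3, 1.3, -2.2]
gripper_width: 0.0308
```

```bash
cat > look.py <<'E'
from h import *
import sys
n=sys.argv[1]
t=eyes.get_image('top'); s=eyes.get_image('side')
cv2.imwrite(f'pics/t{n}.png',t);cv2.imwrite(f'pics/s{n}.png',s)
def crop(i,u,v,w,k): return cv2.resize(i[v-w:v+w,u-w:u+w],(k,k),interpolation=cv2.INTER_CUBIC)
cv2.imwrite(f'pics/{n}.png',np.hstack([crop(t,388,200,60,400),crop(s,328,140,48,400)]))
E
python3 look.py a5; python3 st.py
```

```text
23.9667 [ 0.4932 -0.2158  0.2354] bearing 100.74 [-0.   0.1 -1.8] [ 0.03 -0.14  0.03] w 0.030708678133993993 [ 1.26  0.62 -1.37  1.74  0.63  1.32  1.52]
```

View pics/a5.png

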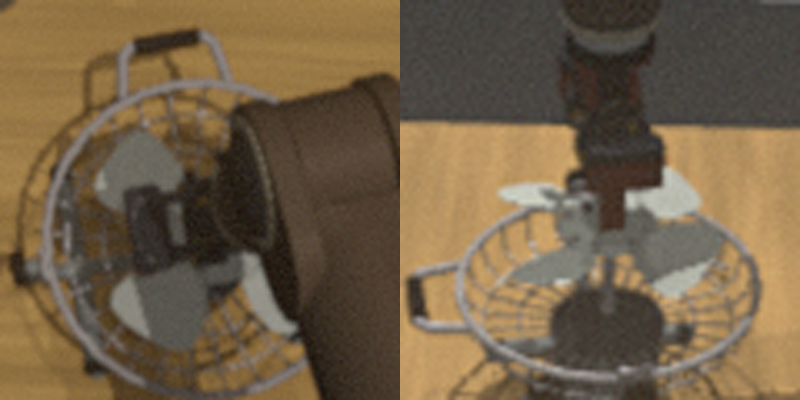

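Request:
{"method": "drive_tool", "body": {
  "delta_pos": [
    [0,0,0],
    [0,0,0]
  ],
  "rot": [
    [0,0,0],
    [0,0,0]
  ],
  "hand": [25,25]
}}

```text
clock: 24.13
tcp_pos: [0.4932, -0.2166, 0.2354]
orientation: [[-0.983, -0.186, 0.0], [-0.186, 0.983, -0.0], [-0.0, -0.0, -1.0]]
force: [-0.5, -0.1, -2.2]
gripper_width: 0.0307
```

```bash
python3 st.py; python3 - <<'E'
from h import *
t=cv2.imread('pics/ta5.png'); s=cv2.imread('pics/sa5.png')
def crop(i,u,v,w,k): return cv2.resize(i[v-w:v+w,u-w:u+w],(k,k),interpolation=cv2.INTER_CUBIC)
cv2.imwrite('pics/a5z.png',np.hstack([crop(s,328,143,24,400),crop(t,372,205,32,400)]))
# predicted screw for wheel axis at tcp, origin z=tcp-.0156
c=np.array([.4932,-.2158]); z0=.2354-.0156
for a in (0,5,10.5,15,20):
    u=np.array([np.cos(np.radians(a)),np.sin(np.radians(a))]); p=proj('side',[*(c+.022*u),z0+.028]); print(a,p,(p-[304,119])*400/48, 'blade', [((proj('side',[*(c+.1*np.array([np.cos(np.radians(a+b)),np.sin(np.radians(a+b))])),z0+.006])-[304,119])*400/48).round() for b in (45,-45,135,-135)])
E
```

```text
24.1333 [ 0.4932 -0.2166  0.2354] bearing 100.7 [-0.5 -0.1 -2.2] [ 0.1  -0.16  0.01] w 0.030727540201905677 [ 1.26  0.62 -1.37  1.74  0.63  1.32  1.52]
0 [324.1227466 141.1150081] [167.689555   184.29173415] blade [array([ 52., 316.]), array([ 69., 136.]), array([373., 322.]), array([370., 141.])]
5 [324.12795694 141.40770239] [167.73297453 186.73085327] blade [array([ 66., 324.]), array([ 56., 143.]), array([387., 314.]), array([356., 134.])]
10.5 [324.18519217 141.72855927] [168.20993472 189.40466056] blade [array([ 82., 333.]), array([ 43., 152.]), array([399., 303.]), array([340., 126.])]
15 [324.27191367 141.98820702] [168.93261393 191.56839182] blade [array([ 97., 339.]), array([ 33., 160.]), array([409., 295.]), array([326., 121.])]
20 [324.40980069 142.27156438] [170.08167239 193.9297032 ] blade [array([114., 345.]), array([ 23., 169.]), array([417., 284.]), array([310., 116.])]
```

View pics/a5z.png

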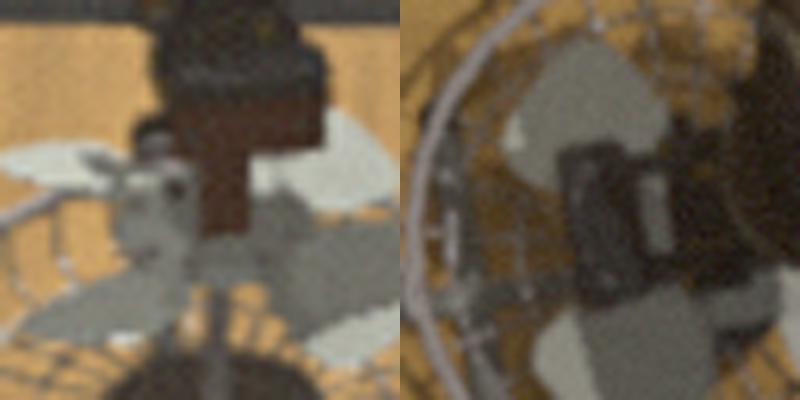

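```bash
python3 - <<'E'
from h import *
t=cv2.imread('pics/ta5.png')
hs=cv2.cvtColor(t,cv2.COLOR_BGR2HSV)
m=((hs[...,1]<60)&(hs[...,2]>95)).astype(np.uint8)
roi=np.zeros_like(m); roi[176:206,352:384]=1; 
n,l,st,ce=cv2.connectedComponentsWithStats(cv2.morphologyEx(m&roi,cv2.MORPH_OPEN,np.ones((3,3),np.uint8))); i=1+st[1:,4].argmax(); print(st[i])
c=np.array([.4932,-.2162]); z=.2198+.006
P=np.array([ray('top',x,y,z)[:2] for y,x in zip(*np.nonzero(l==i))])-c
r=np.hypot(*P.T); a=np.degrees(np.arctan2(P[:,1],P[:,0])); 
for lo,hi in((.06,.07),(.07,.08),(.08,.09),(.09,.1),(.1,.11)): 
  q=(r>lo)&(r<hi); print(lo,q.sum(),a[q].min().round(1),a[q].max().round(1),a[q].mean().round(1)) if q.any() else 0
# same for initial wheel, the blades at bearing ~0 and 90 etc.
t0=cv2.imread('pics/top0.png'); hs=cv2.cvtColor(t0,cv2.COLOR_BGR2HSV); m=(hs[...,1]<75)&(hs[...,2]>90)
yy,xx=np.mgrid[:400,:640]; m&=np.hypot(xx-252,yy-199)<42
P=np.array([ray('top',x,y,.016)[:2] for y,x in zip(*np.nonzero(m))])-[.5350,.2085]
r=np.hypot(*P.T); a=np.degrees(np.arctan2(P[:,1],P[:,0]))
for b in (0,90,180,-90):
  d=(a-b+180)%360-180
  print(b,[ (d[q].min().round(1),d[q].max().round(1),d[q].mean().round(1)) for lo in(.06,.07,.08,.09) for q in [(r>lo)&(r<lo+.01)&(abs(d)<44)]])
E
```

```text
[357 180  26  23 344]
0.06 33 30.2 55.3 42.4
0.07 50 30.7 62.9 46.0
0.08 79 32.2 79.6 54.5
0.09 88 34.9 78.2 56.1
0.1 66 38.4 74.7 56.3
0 [(np.float64(-27.3), np.float64(27.7), np.float64(0.8)), (np.float64(-27.0), np.float64(27.8), np.float64(0.7)), (np.float64(-26.7), np.float64(27.8), np.float64(0.4)), (np.float64(-25.5), np.float64(26.0), np.float64(0.3))]
90 [(np.float64(-28.2), np.float64(21.7), np.float64(-3.2)), (np.float64(-27.9), np.float64(22.3), np.float64(-3.4)), (np.float64(-26.6), np.float64(22.0), np.float64(-1.9)), (np.float64(-25.5), np.float64(21.3), np.float64(-1.9))]
180 [(np.float64(-27.9), np.float64(25.1), np.float64(-1.3)), (np.float64(-27.6), np.float64(24.5), np.float64(-1.1)), (np.float64(-27.3), np.float64(22.7), np.float64(-2.3)), (np.float64(-25.1), np.float64(20.6), np.float64(-2.1))]
-90 [(np.float64(-26.5), np.float64(31.2), np.float64(2.2)), (np.float64(-27.6), np.float64(30.9), np.float64(1.7)), (np.float64(-26.3), np.float64(29.5), np.float64(1.0)), (np.float64(-24.4), np.float64(26.5), np.float64(0.9))]
```

The screw head is at side crop (175,187), within a pixel of the prediction (168,189). The blade bearing implies a screw bearing of about 11° (wanted 10.3°). Lowering to just above the shaft end.

Request:
{"method": "drive_tool", "body": {
  "delta_pos": [
    [-0.1,-0.5,-5],
    [-0.1,-0.5,-10],
    [0,0,-10],
    [0,0,-5],
    [0,0,0],
    [0,0,0],
    [0,0,0]
  ],
  "rot": [
    [0,0,-0.005],
    [0,0,0],
    [0,0,0],
    [0,0,0],
    [0,0,0],
    [0,0,0],
    [0,0,0]
  ],
  "hand": [25,25,25,25,25,25,25]
}}

```text
clock: 24.72
tcp_pos: [0.4929, -0.2185, 0.2053]
orientation: [[-0.984, -0.179, 0.0], [-0.179, 0.984, 0.0], [-0.0, 0.0, -1.0]]
force: [-0.4, 0.1, -1.5]
gripper_width: 0.0309
```

```bash
python3 st.py
```

```text
24.7167 [ 0.4929 -0.2185  0.2053] bearing 100.33 [-0.4  0.1 -1.5] [ 0.08 -0.13 -0.03] w 0.030878635231870632 [ 1.25  0.65 -1.34  1.77  0.66  1.27  1.49]
```

Request:
{"method": "drive_tool", "body": {
  "delta_pos": [
    [0.1,0.9,0],
    [0,0,-2],
    [0,0,-3],
    [0,0,-3],
    [0,0,-2],
    [0,0,0]
  ],
  "rot": [
    [0,0,0],
    [0,0,0],
    [0,0,0],
    [0,0,0],
    [0,0,0],
    [0,0,0]
  ],
  "hand": [25,25,25,25,25,25]
}}

```text
clock: 25.22
tcp_pos: [0.4925, -0.2178, 0.1946]
orientation: [[-0.984, -0.179, -0.001], [-0.179, 0.984, 0.0], [0.001, 0.0, -1.0]]
force: [-0.8, -0.4, -2.3]
gripper_width: 0.0305
```

```bash
python3 st.py
```

```text
25.2167 [ 0.4925 -0.2178  0.1946] bearing 100.33 [-0.8 -0.4 -2.3] [ 0.11 -0.07 -0.01] w 0.03054047421913301 [ 1.24  0.66 -1.32  1.79  0.67  1.25  1.48]
```

Request:
{"method": "drive_tool", "body": {
  "delta_pos": [
    [0,0,-2],
    [0,0,-4],
    [0,0,-4],
    [0,0,-3],
    [0,0,-2],
    [0,0,0],
    [0,0,0]
  ],
  "rot": [
    [0,0,0],
    [0,0,0],
    [0,0,0],
    [0,0,0],
    [0,0,0],
    [0,0,0],
    [0,0,0]
  ],
  "hand": [25,25,25,25,25,25,25]
}}

```text
clock: 25.8
tcp_pos: [0.4928, -0.2177, 0.1801]
orientation: [[-0.984, -0.179, -0.0], [-0.179, 0.984, 0.0], [0.0, 0.0, -1.0]]
force: [0.2, -0.2, -2.0]
gripper_width: 0.0307
```

```bash
python3 st.py; python3 look.py a6
```

```text
25.8 [ 0.4928 -0.2177  0.1801] bearing 100.33 [ 0.2 -0.2 -2. ] [ 0.09 -0.12  0.  ] w 0.03073734217111526 [ 1.23  0.67 -1.31  1.8   0.69  1.23  1.47]
```

View pics/a6.png

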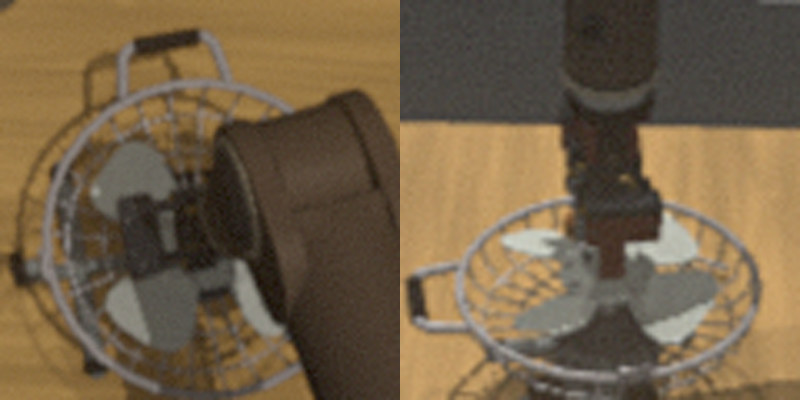

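The wheel is on the shaft with no contact force (side crop, hub at (600,265)). Next the screw passes the shaft end. Going slowly.

Request:
{"method": "drive_tool", "body": {
  "delta_pos": [
    [0,0,-2],
    [0,0,-2],
    [0,0,-2],
    [0,0,-2],
    [0,0,-2],
    [0,0,-1],
    [0,0,0],
    [0,0,0]
  ],
  "rot": [
    [0,0,0],
    [0,0,0],
    [0,0,0],
    [0,0,0],
    [0,0,0],
    [0,0,0],
    [0,0,0],
    [0,0,0]
  ],
  "hand": [25,25,25,25,25,25,25,25]
}}

```text
clock: 26.57
tcp_pos: [0.4928, -0.2177, 0.1691]
orientation: [[-0.984, -0.179, -0.0], [-0.179, 0.984, 0.0], [0.0, 0.0, -1.0]]
force: [0.5, -0.1, -1.6]
gripper_width: 0.0307
```

```bash
python3 st.py
```

```text
26.5667 [ 0.4928 -0.2177  0.1691] bearing 100.33 [ 0.5 -0.1 -1.6] [ 0.03 -0.15 -0.02] w 0.030687505897383116 [ 1.22  0.68 -1.3   1.81  0.7   1.21  1.46]
```

Request:
{"method": "drive_tool", "body": {
  "delta_pos": [
    [0,0,-2],
    [0,0,-3],
    [0,0,-3],
    [0,0,-2],
    [0,0,-0.5],
    [0,0,0],
    [0,0,0],
    [0,0,0]
  ],
  "rot": [
    [0,0,0],
    [0,0,0],
    [0,0,0],
    [0,0,0],
    [0,0,0],
    [0,0,0],
    [0,0,0],
    [0,0,0]
  ],
  "hand": [25,25,25,25,25,25,25,25]
}}

```text
clock: 27.23
tcp_pos: [0.4929, -0.2178, 0.1587]
orientation: [[-0.984, -0.179, 0.0], [-0.179, 0.984, 0.0], [-0.0, -0.0, -1.0]]
force: [0.6, -0.5, -1.9]
gripper_width: 0.0305
```

```bash
python3 st.py; python3 look.py a7; python3 - <<'E'
from h import *
t=cv2.imread('pics/ta7.png'); s=cv2.imread('pics/sa7.png')
def crop(i,u,v,w,k): return cv2.resize(i[v-w:v+w,u-w:u+w],(k,k),interpolation=cv2.INTER_CUBIC)
cv2.imwrite('pics/a7z.png',np.hstack([crop(s,328,158,24,400),crop(t,372,205,32,400)]))
u=np.array([np.cos(np.radians(10.3)),np.sin(np.radians(10.3))]);c=np.array([.493,-.2176])
v=np.array([-u[1],u[0]])
for nm,P in dict(screw=[*(c+.022*u),.171],hubtop=[*c,.185],hubtop_edge=[*(c+.016*u),.185],hubbot_near=[*(c+.016*v),.143],bladeL=[*(c+.1*(u+v)/2**.5),.149],bladeR=[*(c+.1*(-u+v)/2**.5),.149],bladeLu=[*(c+.1*(u-v)/2**.5),.149]).items(): print(nm,((proj('side',P)-[304,134])*400/48).round())
b={}
E
```

```text
27.2333 [ 0.4929 -0.2178  0.1587] bearing 100.33 [ 0.6 -0.5 -1.9] [ 0.06 -0.15  0.02] w 0.030516467180570533 [ 1.21  0.69 -1.29  1.83  0.72  1.19  1.45]
screw [169. 200.]
hubtop [216. 171.]
hubtop_edge [181. 174.]
hubbot_near [220. 264.]
bladeL [ 85. 341.]
bladeR [391. 312.]
bladeLu [ 48. 158.]
```

View pics/a7z.png

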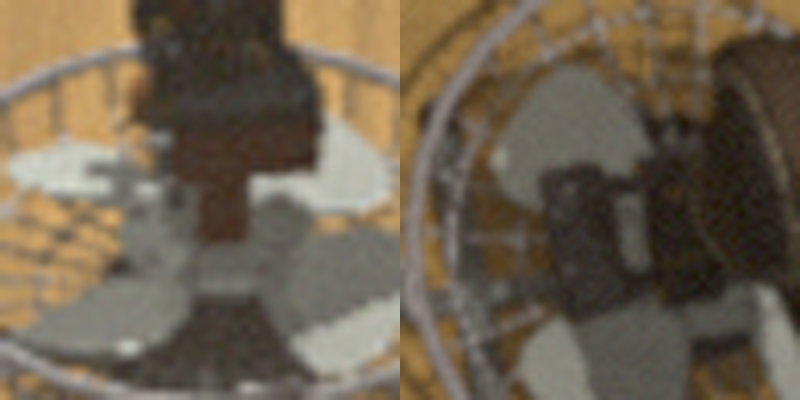

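Everything matches flush. The TCP is at z 0.1587 and the screw is at side crop (178,197), against a prediction of (169,200). The small offset is the same as before lowering, so the hub hasn't slipped in the grip. I'll hold briefly, take one last reading and hand in.

Request:
{"method": "drive_tool", "body": {
  "delta_pos": [
    [0,0,0],
    [0,0,0],
    [0,0,0],
    [0,0,0],
    [0,0,0],
    [0,0,0]
  ],
  "rot": [
    [0,0,0],
    [0,0,0],
    [0,0,0],
    [0,0,0],
    [0,0,0],
    [0,0,0]
  ],
  "hand": [25,25,25,25,25,25]
}}

```text
clock: 27.83
tcp_pos: [0.4929, -0.2178, 0.1586]
orientation: [[-0.984, -0.179, -0.0], [-0.179, 0.984, 0.0], [-0.0, 0.0, -1.0]]
force: [0.4, -0.3, -2.5]
gripper_width: 0.0307
```

```bash
python3 st.py; python3 -c "
from h import *
t=cv2.imread('pics/ta7.png');t0=cv2.imread('pics/top0.png')
for n,(u,v,w) in dict(mug=(165,217,22),jar=(325,130,12),pink=(275,126,32)).items(): print(n,np.abs(t[v-w:v+w,u-w:u+w].astype(int)-t0[v-w:v+w,u-w:u+w]).mean().round(1))
print(sign_off())"
```

```text
27.8333 [ 0.4929 -0.2178  0.1586] bearing 100.32 [ 0.4 -0.3 -2.5] [ 0.04 -0.14 -0.  ] w 0.030722259323955742 [ 1.21  0.69 -1.29  1.83  0.72  1.19  1.45]
mug 6.3
jar 6.4
pink 6.5
the job is handed in; nothing more can be done
None
```

I turned the shaft until its flat faces the handle, then put the white wheel on it with the set screw on the flat. The job is handed in with the gripper still holding the hub at the end of the shaft, after about 28 s of the 67 s allowed.

- **Shaft:** I found the flat by width, 10.5 to 11.0 mm across the jaws. The side pull on the gripper first showed it facing away from the handle, so I gave it another half turn. A fresh pinch afterwards confirmed it faces the handle.
- **Wheel:** The screw points at about 10–11°, against a handle bearing of 10.3°. The hub slid down past the screw with no extra force (about 2 N, the wheel's weight).
- **Final height:** The fingertips are at 158.6 mm, which puts the hub's top at 185 mm, flush with the shaft end and 16 mm above the motor nose. This rests on where I gripped the hub on the bench. The side camera shows it hasn't slipped since lifting, but the flush edge itself was hidden by the gripper.
- **Disagreement:** The hub read 30.5 to 30.8 mm across instead of 32 mm, the same in every grip. I did not find out why.
- **Bystanders:** The mug, jar and pink wheel look unchanged in the top picture. I did not compare the screwdriver or the black wheels, but nothing went near them.

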